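# Clamp the red finial in the inclined conservation chuck

### The arm

A 7-joint arm with a two-finger parallel gripper is mounted at the origin on the work surface. World frame = base frame: x ahead of the robot, y to its left, z up, the work surface at z = 0. Lengths are in m, angles in rad, forces in N, time in s.
With the tool pointing down it reaches from about 0.35 to 0.9 m from the base axis. Payload 19.9 kg.
Tool frame: the origin (TCP) lies at the very end of the fingers, on their centre line; the grasp point (between the pads) lies 19 mm behind it; z points along the fingers, x is the direction in which the jaws open and shut, and the axes are right-handed (so a half turn about z gives the same grasp; the last joint's range is limited). The gripper opens to 85 mm and grips with 20 to 120 N. Pads are 22 mm wide; open, the fingers measure 114 mm over their backs; the gripper's body (76 mm by 85 mm) begins 54 mm behind the grasp point. The pads swing forward as they close: fully open they stand 13 mm farther back than shut.
Start: joints at [-1.188, 0.417, -0.01, 1.614, 0.005, 1.111, -0.053], TCP at [0.258, 0.569, 0.231] pointing down, gripper open.
Joint ranges: [-2.81, 2.81], [-0.39, 2.02], [-1.27, 1.25], [0.06, 2.57], [-1.19, 4.33], [0.19, 2], [-2.82, 2.82]. Speed limits (rad/s): [1.89, 1.89, 2.39, 2.39, 3.01, 3.01, 3.01].

### API

Orientations are given as a rotation vector (axis times angle).
In Python, from rig import telemetry, read_camera, ticket, models gives the robot as it stands.
- The arm moves only by the tool servo_tool, never from a script. Its argument "series" is text: rows parted by semicolons, each of 4 numbers parted by spaces: the shift along the tool's x, y, z in cm, then the turn about the tool's z in degrees. In form: dx dy dz spin; .... A call has 1 to 10 rows; each row shifts and turns the commanded pose from where the row before left it, along the tool's axes as they then stand; what a row does not reach is not made up. A row lasts 1/12 s, in which the tool goes at most 41.7 mm and 7.16 degrees, less where a joint would pass 70% of its speed; a pose out of reach is approached as far as the arm can. A call with a gripper value outside its range is refused whole. "fingers" is the closure, from 0 (fully open) to 1 (shut), set as the call begins (left out, the last holds). The fingers move at their own pace and stop on an object; the grip force is fixed at half the most. Time passes only in rows, so rows that do not move let the fingers close. It gives the time, the measured TCP pose, the force and the opening at its end, in the units of the state.
- telemetry.state(): the state, without advancing time (a new reading comes with each control period).
- read_camera(name): name is "scene" or "top" or "wrist"; returns a dict with "frame" (384x512x3 uint8, red, green, blue), "depth" (384x512 float32, m along the optical axis (not along the pixel's ray), 0 where there is no reading), "vertical_fov" (degrees; the focal length in pixels is half the picture's height over the tangent of half this angle, whatever the lens; pixels are square), "cx", "cy" (the principal point, pixels), "origin" and "orientation" of the camera in the world; the wrist camera has in their place "hand_eye" (4x4, takes a point from camera to tool coordinates, whose origin is the TCP and whose axes are the tool frame's). Camera axes: x right, y down, z forward; pixel columns grow to the right and rows downward; lengths in m; the calibration is good to about 2 mm. A picture is of the moment at which its call begins: read the wrist's pose just before it.
- ticket.hand_in(): hands the job in, once; it reports no verdict.
Trained networks look in a picture, given as the dict that the camera call returned (one of the last four; its "shot" number tells which), for a name from the list of things; names that differ only in an ending like _2 or _b are one class to them, and where a whole thing is asked for, a point or a joint stands for the part that bears it (a point fixed in the world has none). Each returns a list of dicts, best first, with "score" (0 to 1); they miss things now and then, are a little off and sometimes report something else, mostly with a low value. They report only what shows in the picture. A call takes as long as a camera call. They do not tell look-alikes from the thing itself.
- models.find_in(label, picture): "extent" ([left, top, right, bottom] in pixels, round what is visible of it).
- models.mark_of(label, picture): "uv" ([column, row] in pixels: a listed point, or the origin of a listed thing).
The state is a dict: "clock": time; "joints": joint angles; "qvel": joint speeds; "effort": joint torques, N m; "tcp_pos": TCP position; "ee_rot": TCP orientation; "wrist_force": force on the tool from outside, world axes, zero at the start; "moment": the same for the moment, N m; "grip_width": finger opening in m.
Only numpy, scipy, OpenCV 4.12 (cv2) and the standard library are available. Lean on these libraries where they do the work, as an engineer would, in place of code of your own. Each camera call takes 0.05 s, during which the arm holds its last target. There are 200 camera calls.

### The job

Take the red finial out of the wooden rack, lower it (do not drop it) stem first between the open jaws of the leaning chuck until the stem stands on the chuck's face, and only then turn the chuck's sleeve clockwise (it has three bars for that) until all three jaws grip the stem firmly and the finial stands straight along the chuck's axis. Let go of everything, leaving the other two finials in the rack and the jar and brush undisturbed.

Things in the scene. Friction and masses are not known exactly. Their poses are not given: they have to be found in the camera images.
- red_finial: Loose turned finial, 126 mm, about 0.2 kg. Origin at the stem's foot, z along its axis to the head. Steel stem 18 mm diameter z=0-60 mm (foot tapers to 10 mm dia over the last 7 mm), red flange 40 mm dia z=60-68, red straight grip 30 mm dia z=68-112 (hold it here), red knob 33 mm dia z=112-126. Starts upright in any one of the rack's holes. Loose in the open jaws it leans up to 15 degrees; closing them straightens it.
- green_finial: Same shape as the red finial, green above the stem; stays in the rack.
- wood_finial: Same shape as the red finial, bare wood above the stem; stays in the rack.
- rack: Fixed plywood block 270 (x) x 70 (y) x 66 mm high, origin at the centre of its underside. Three holes 24 mm diameter right through, on its x axis at -90, 0 and +90 mm; finials hang in them by the flange, foot 6 mm above the table.
- chuck: Fixed three-jaw chuck; its axis leans 25 degrees from vertical, open end towards the robot (yaw varies). Origin: centre of the steel face disc (74 mm dia) on which the stem has to stand, 140 mm above the table. z: along the axis out of the face (up, leaning to the robot); y level; x up and away from the robot. Under the face the sleeve, then a grey body 60 mm dia to z=-78 mm.
- jaw0: Smooth aluminium jaw (slippery, friction 0.2) standing on the chuck's face on its low -x side: z=0-46 mm, 18 mm wide, 25 mm deep radially (outer half 22 mm tall). Inner faces of all three jaws are 13 mm from the axis at sleeve 0 and move in together by 5 mm per rad of sleeve, so they meet the 18 mm stem at about 0.8 rad.
- jaw1: The same jaw, 120 degrees counter-clockwise from jaw0 about the chuck's z (at -60 degrees from the chuck's x).
- jaw2: The same jaw, at +60 degrees from the chuck's x.
- sleeve (a joint): Sleeve turn, rad: 0 (jaws open) to 1.05 (end stop), starts at 0-0.2, grows clockwise seen from the open end (about the chuck's -z), closing the jaws. 0.35 N m friction (3 to 5 N on a bar), stays put; pushing a leaning stem upright adds a few N; resists steeply once all jaws bear (12 to 20 N near a bar's end clamps firmly). Dark ring 84 mm dia, z=-31 to -7 mm in the chuck frame; 3 bars 120 degrees apart.
- ball0 (a point): Centre of the black ball (22 mm dia) ending bar 0 of the sleeve, at +100 degrees about the chuck's z when the sleeve is at 0, turning with it. Bars: steel, 12 mm thick, straight out from the axis at z=-19 mm in the chuck frame, free from 42 to 107 mm from the axis; ball centre at 118 mm.
- ball1 (a point): Ball of bar 1: -20 degrees at sleeve 0.
- ball2 (a point): Ball of bar 2: -140 degrees at sleeve 0.
- jar: Amber glass jar, 52 mm diameter, 75 mm tall, standing; origin under its centre. Leave alone.
- brush: Brush 170 mm long lying on the table. Leave alone.
- stand: Fixed steel foot of the chuck, 170 x 140 x 16 mm, with a grey column; z up, origin on the table under the chuck's origin, leans the chuck towards its own -x.
Mind the look-alikes: they are no part of the job. Leave any purple look-alike of the red_finial alone.

How it is judged:
On the way, in this order (a step that is already met when the one before it is completed fails the run):
1. the red finial's stem stands on the chuck's face between the still open jaws (z of red_finial in the frame of chuck between -0.004 and 0.008 m and distance between red_finial and chuck below 0.014 m and value of joint sleeve below 0.5 rad), for 0.2 s.
2. all three jaws grip the stem (contact force between each of jaw0, jaw1, jaw2 and red_finial above 4 N), for 0.2 s.
At the end, for the whole second after the job is handed in: The red finial stands in the chuck, its foot within 7 mm of the centre of the face and its axis within 4 degrees of the chuck's, at rest and gripped with more than 4 N by each of the three jaws; the green and wood finials hang upright in the rack (all of step 2 and distance between red_finial and chuck below 0.007 m and angle between the z axis of red_finial and the z axis of chuck, either way round below 0.07 rad and linear speed of red_finial below 0.02 m/s and distance between each of green_finial, wood_finial and rack below 0.12 m and angle between each of green_finial, wood_finial's own z axis and vertical below 0.2 rad and height (world z) of each of green_finial, wood_finial below 0.012 m); the robot touches nothing.
It fails at once if the red finial is dropped (falls faster than 0.6 m/s out of the fingers) (linear speed of red_finial above 0.6 m/s and contact force between the fingers and red_finial below 0.1 N).
It fails at once if the green or the wood finial is pulled from the rack (distance of any of green_finial, wood_finial from where it was at the start of the episode above 0.02 m).
It fails at once if the jar or the brush is shifted by more than 40 mm (distance of any of jar, brush from where it was at the start of the episode above 0.04 m).
It also fails if it takes over 54 s, if anything falls off the work surface, if the arm or the gripper's body presses on something with over 40 N, if the wrist force passes 120 N, or if a joint passes its speed limit or range.

## Working session

There is one attempt and no reset: what is moved stays moved. The work goes in short steps, Python scripts to look and compute and a tool call to move; the robot and the scene stay as the last step left them, time stands still between calls to the robot, and variables do not carry over. Pictures are saved under pics/ and viewed, about 8 in all and at most 12, crops included, and the job is handed in when it is done.

Besides the shell and the picture viewer there is one more tool, called after "Call:" as name(argument=value, ...), one argument or row to a line, values as JSON. servo_tool: Moves the arm, as the interface text tells. Its arguments: {"type":"object","properties":{"series":{"type":"string"},"fingers":{"type":"number"}},"required":["series"]}

```bash
mkdir -p pics; ls; cat > h.py <<'E'
import numpy as np, cv2
from scipy.spatial.transform import Rotation as R
from rig import telemetry, read_camera, ticket, models
def rot(o):
    o=np.array(o,float)
    return o if o.shape==(3,3) else (R.from_rotvec(o).as_matrix() if o.size==3 else R.from_quat(o).as_matrix())
def shot(name):
    s=telemetry.state(); p=read_camera(name)
    p['f']=p['frame'].shape[0]/2/np.tan(np.radians(p['vertical_fov'])/2)
    if 'hand_eye' in p:
        T=np.eye(4);T[:3,:3]=rot(s['ee_rot']);T[:3,3]=s['tcp_pos'];T=T@np.array(p['hand_eye'])
        p['C'],p['Rm']=T[:3,3],T[:3,:3]
    else: p['C'],p['Rm']=np.array(p['origin']),rot(p['orientation'])
    return p
def ray(p,uv):
    d=np.array([(uv[0]-p['cx'])/p['f'],(uv[1]-p['cy'])/p['f'],1.]); return p['Rm']@d
def proj(p,X):
    c=(np.atleast_2d(X)-p['C'])@p['Rm']; return np.c_[p['f']*c[:,0]/c[:,2]+p['cx'],p['f']*c[:,1]/c[:,2]+p['cy']]
def tri(obs):
    A=np.zeros((3,3));b=np.zeros(3)
    for p,uv in obs:
        d=ray(p,uv);d/=np.linalg.norm(d);M=np.eye(3)-np.outer(d,d);A+=M;b+=M@p['C']
    return np.linalg.solve(A,b)
def cloud(p):
    z=p['depth'];v,u=np.mgrid[:z.shape[0],:z.shape[1]]
    return (np.stack([(u-p['cx'])/p['f']*z,(v-p['cy'])/p['f']*z,z],-1)@p['Rm'].T)+p['C']
def save(p,n,crop=None,k=1):
    im=p['frame'][...,::-1]
    if crop: l,t,r,b=crop; im=im[t:b,l:r]
    cv2.imwrite('pics/'+n,cv2.resize(im,None,fx=k,fy=k,interpolation=cv2.INTER_CUBIC))
E
python3 - <<'E'
from h import *
print(telemetry.state())
P={n:shot(n) for n in('scene','top')}
for n,p in P.items():
    print(n,p['f'],p['C'],p['Rm'].round(3).tolist(),p['shot'],p['orientation'])
    for l in 'red_finial green_finial wood_finial rack chuck jaw0 jaw1 jaw2 ball0 ball1 ball2 jar brush stand'.split():
        print(l,[(np.round(d['uv']).tolist(),round(d['score'],2)) for d in models.mark_of(l,p)[:3]], [(np.round(d['extent']).tolist(),round(d['score'],2)) for d in models.find_in(l,p)[:3]] if 'fin' in l else '')
im=np.vstack([P['scene']['frame'],P['top']['frame']])[...,::-1]
cv2.imwrite('pics/a.png',cv2.resize(im,(400,600),interpolation=cv2.INTER_AREA)) 
save(P['scene'],'s.png',k=1.5);save(P['top'],'t.png',k=1.5)
E
```

```text
pics
{'clock': 0.0, 'joints': array([-1.18747195,  0.41798438, -0.01028654,  1.61416997,  0.00471832,
        1.11071962, -0.05299578]), 'qvel': array([-1.79123892e-03,  2.78758044e-04,  2.50358885e-04,  8.55651092e-04,
        2.91884718e-05,  2.56885657e-04,  1.72223453e-03]), 'effort': array([ 1.98610069e-03, -8.64445353e+01,  6.80172835e-01, -4.34886754e+01,
        1.91351690e-02,  7.60476018e-03, -3.20665436e-05]), 'tcp_pos': array([0.25747865, 0.5691125 , 0.23065563]), 'ee_rot': array([ 2.63917814e+00,  1.70278007e+00, -1.55451578e-03]), 'wrist_force': array([-0.49421043, -0.257489  ,  0.43706035]), 'moment': array([-0.01672339, -0.03141442,  0.00643798]), 'grip_width': 0.08532124566589377}
scene 364.46847498823206 [1.35760629 0.06197335 0.68265582] [[-0.107, 0.572, -0.813], [0.994, 0.081, -0.074], [0.023, -0.816, -0.577]] 1 [-1.5525734  -1.75048493  0.88340056]
red_finial [([185.0, 238.0], 0.82), ([217.0, 195.0], 0.65), ([138.0, 257.0], 0.63)] [([177.0, 200.0, 194.0, 235.0], 0.93), ([145.0, 187.0, 162.0, 213.0], 0.66), ([122.0, 213.0, 143.0, 255.0], 0.61)]
green_finial [] [([
[... 1452 characters left out ...]
0, 258.0], 0.74)]
rack [([361.0, 215.0], 0.89), ([233.0, 128.0], 0.39)] 
chuck [([231.0, 176.0], 0.65)] 
jaw0 [([233.0, 179.0], 0.69), ([234.0, 174.0], 0.42), ([239.0, 183.0], 0.42)] 
jaw1 [([233.0, 179.0], 0.69), ([234.0, 174.0], 0.42), ([239.0, 183.0], 0.42)] 
jaw2 [([233.0, 179.0], 0.69), ([234.0, 174.0], 0.42), ([239.0, 183.0], 0.42)] 
ball0 [([274.0, 198.0], 0.71), ([236.0, 128.0], 0.59), ([192.0, 197.0], 0.55)] 
ball1 [([274.0, 198.0], 0.71), ([236.0, 128.0], 0.59), ([192.0, 197.0], 0.55)] 
ball2 [([274.0, 198.0], 0.71), ([236.0, 128.0], 0.59), ([192.0, 197.0], 0.55)] 
jar [] 
brush [([313.0, 242.0], 0.75), ([240.0, 182.0], 0.64)] 
stand [([240.0, 185.0], 0.58), ([313.0, 238.0], 0.48)]
```

View pics/s.png

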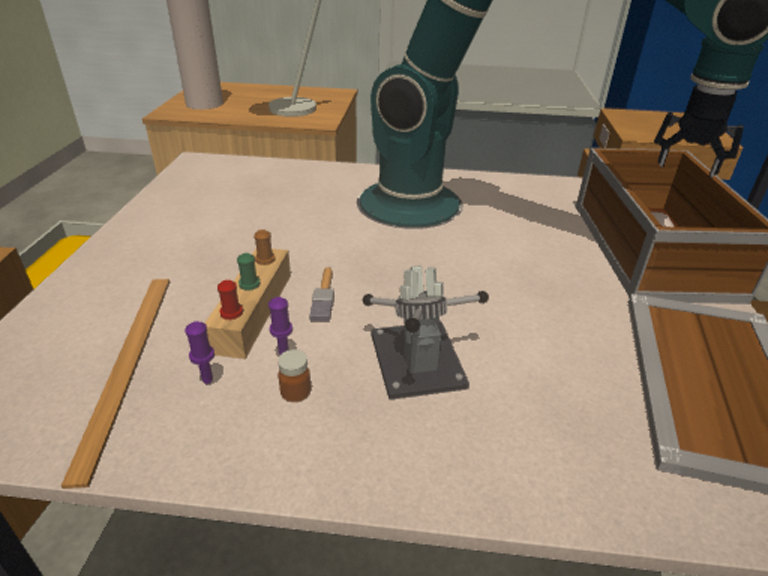

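View pics/t.png

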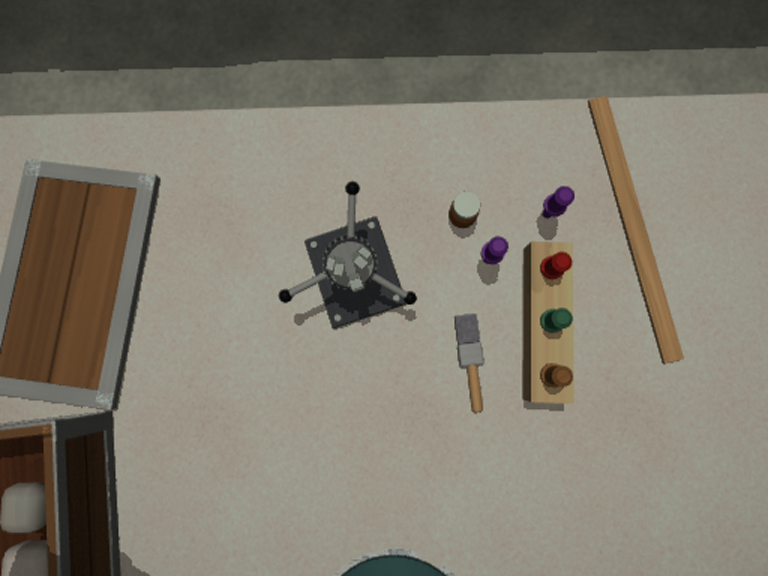

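Red finial: scene (153,200) and top (371,177), standing in the rack's far hole. The two purple look-alikes stand beside the rack, at scene (133,235) and (186,213) and top (372,135) and (330,167); I leave them alone. Next I fit the chuck and rack.

```bash
cat >> h.py <<'E'
def chuckRT(x,y,yaw,z=.140):
    # yaw=0: chuck x away along +x; z leans to -x
    l=np.radians(25); Rc=R.from_euler('z',yaw).as_matrix()@R.from_euler('y',-l).as_matrix()
    return Rc,np.array([x,y,z])
def balls(q,z=.140):
    Rc,o=chuckRT(q[0],q[1],q[2],z); a=np.radians([100,-20,-140])-q[3]
    return (Rc@np.c_[.118*np.cos(a),.118*np.sin(a),-.019*np.ones(3)].T).T+o
E
python3 - <<'E'
from h import *
from scipy.optimize import least_squares
S,T=shot('scene'),shot('top')
def near(l,p,g,k='mark'):
    c=[d['uv'] for d in models.mark_of(l,p)]
    c=[u for u in c if np.hypot(*(np.array(u)-g))<8]; return np.array(c[0]) if c else np.array(g,float)
gs=[(321,197),(276,214),(245,198)];gt=[(190,197),(235,126),(273,199)]
os=[near('ball0',S,g) for g in gs];ot=[near('ball0',T,g) for g in gt]
print(os,ot)
for a,b in zip(os,ot):print('tri',tri([(S,a),(T,b)]).round(4))
f=lambda q:np.r_[(proj(S,balls(q,q[4]))-os).ravel(),(proj(T,balls(q,q[4]))-ot).ravel()]
r=least_squares(f,[.55,0,0,.1,.14],loss='soft_l1');print('chuck',r.x.round(4),f(r.x).round(1))
# depth of red grip
for n,p in(('S',S),('T',T)):
    hsv=cv2.cvtColor(p['frame'],cv2.COLOR_RGB2HSV);C=cloud(p)
    m=((hsv[...,0]<6)|(hsv[...,0]>174))&(hsv[...,1]>180)&(hsv[...,2]>60)&(C[...,2]>.07)&(C[...,2]<.16)
    v,u=np.nonzero(m);print(n,m.sum(),u.min(),u.max(),v.min(),v.max(),C[m].mean(0).round(4),np.percentile(C[m],[2,98],axis=0).round(3).tolist())
    k=m&(C[...,2]>.120);print('knob',np.percentile(C[k],[3,97],axis=0).round(4).tolist(), np.median(C[k][:,2]))
C=cloud(T);hsv=cv2.cvtColor(T['frame'],cv2.COLOR_RGB2HSV)
m=(C[...,2]>.058)&(C[...,2]<.072);m[:, :345]=0;m[:,390:]=0;m[:155]=0;m[275:]=0
pts=C[m][:,:2].astype(np.float32);print('rack',cv2.minAreaRect(pts),np.median(C[m][:,2]))
E
```

```text
[array([321.3, 196.2]), array([274.9, 213.7]), array([244.6, 199.6])] [array([188.8, 200.1]), array([233.3, 128.3]), array([274.1, 198.4])]
tri [0.564  0.164  0.1116]
tri [0.7241 0.0485 0.1685]
tri [ 0.567  -0.0424  0.081 ]
chuck [0.6107 0.0539 0.3221 0.0034 0.1379] [-0.7 -0.3  1.   1.   0.3 -1.   1.6 -0.2  0.2 -0.9 -0.7  1.1]
S 140 145 160 187 211 [ 0.6275 -0.2801  0.104 ] [[0.611, -0.296, 0.071], [0.637, -0.265, 0.132]]
knob [[0.6112, -0.293, 0.1233], [0.6341, -0.2679, 0.1319]] 0.12917303547228232
T 181 361 380 169 185 [ 0.6132 -0.2786  0.1151] [[0.598, -0.295, 0.071], [0.629, -0.264, 0.134]]
knob [[0.6012, -0.2943, 0.1247], [0.6268, -0.2672, 0.1339]] 0.13040588050225232
rack ((0.5261862874031067, -0.2768518030643463), (0.07163188606500626, 0.27012887597084045), 86.79884338378906) 0.06566671554456027
```

Call:
servo_tool(
  series="-2.7 2.9 -0.8 0;-2.7 2.9 -0.8 0;-2.7 2.9 -0.8 0;-2.7 2.9 -0.8 0;-2.7 2.9 -0.8 0;-2.7 2.9 -0.8 0;-2.7 2.9 -0.8 0;-2.7 2.9 -0.8 0;-2.7 2.9 -0.8 0;-2.7 2.9 -0.8 0",
  fingers=0,
)

```text
clock: 3.03
tcp_pos: [0.4108, 0.202, 0.312]
ee_rot: [-2.64, -1.703, -0.001]
wrist_force: [1.4, 0.2, -0.5]
grip_width: 0.0855
```

Call:
servo_tool(
  series="-2.7 2.9 0 0;-2.7 2.9 0 0;-2.7 2.9 0 0;-2.7 2.9 0 0;-2.7 2.9 0 0;-2.7 2.9 0 0;-2.7 2.9 0 0;-2.7 2.9 0 0;-2.7 2.9 0 0;-2.7 2.9 0 0",
)

```text
clock: 3.87
tcp_pos: [0.564, -0.1634, 0.3115]
ee_rot: [2.639, 1.704, 0.001]
wrist_force: [0.9, 0.7, 0.4]
grip_width: 0.0856
```

Call:
servo_tool(
  series="0 0 0 -7.1;0 0 0 -7.1;0 0 0 -7.1;0 0 0 -7.1;0 0 0 -7.1;0 0 0 -7.1;0 0 0 0",
)

```text
clock: 4.45
tcp_pos: [0.5635, -0.1617, 0.3114]
ee_rot: [1.832, 2.552, 0.0]
wrist_force: [-0.5, 0.3, 0.4]
grip_width: 0.0853
```

```bash
python3 - <<'E'
from h import *
p=shot('wrist');print(p['C'],p['Rm'].round(2).tolist(),proj(p,[[.614,-.28,.13],[.611,.054,.14]]))
print(models.mark_of('red_finial',p),models.find_in('red_finial',p))
save(p,'w1.png')
E
```

```text
[ 0.50073444 -0.18318656  0.45368807] [[-0.32, 0.91, 0.25], [0.95, 0.31, 0.08], [-0.0, 0.26, -0.96]] [[132.20506014 177.51811156]
 [432.48702696 273.81278781]]
[{'uv': [132.6, 224.6], 'score': 0.87}, {'uv': [164.8, 161.1], 'score': 0.75}, {'uv': [426.4, 279.0], 'score': 0.71}, {'uv': [226.7, 199.5], 'score': 0.64}] [{'extent': [83.5, 221.3, 143.7, 276.8], 'score': 0.86}, {'extent': [198.8, 196.6, 236.2, 243.2], 'score': 0.7}]
```

View pics/w1.png

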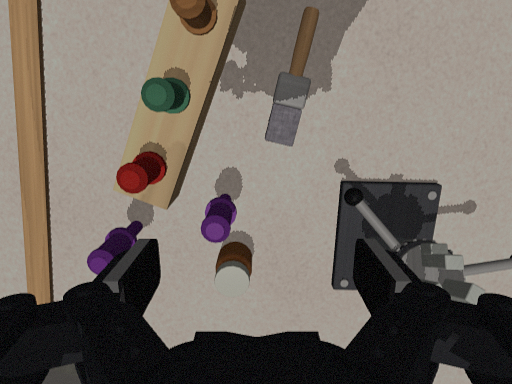

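The wrist view shows the red finial's knob at (132,177) in the rack's end hole. The purple look-alikes are at (215,218) and (110,250), outside the rack. Now I refine the red finial's position by depth and colour.

```bash
cat >> h.py <<'E'
def red(p,lo,hi,box=None):
    hsv=cv2.cvtColor(p['frame'],cv2.COLOR_RGB2HSV);C=cloud(p)
    m=((hsv[...,0]<6)|(hsv[...,0]>174))&(hsv[...,1]>170)&(hsv[...,2]>50)&(C[...,2]>lo)&(C[...,2]<hi)
    return m,C
E
python3 - <<'E'
from h import *
p=shot('wrist')
m,C=red(p,.05,.2);m[:,250:]=0
z=C[m][:,2];print(np.percentile(z,[1,50,99]).round(4))
t=m&(C[...,2]>.127);q=C[t]
c,r=cv2.minEnclosingCircle((q[:,:2]*1000).astype(np.float32));print('top',c,r,np.median(q[:,2]),len(q))
g=C[m&(C[...,2]>.08)&(C[...,2]<.108)];print('grip',g.mean(0))
m2=(C[...,2]>.058)&(C[...,2]<.072);m2[:,260:]=0;m2[240:]=0
pts=C[m2][:,:2].astype(np.float32);print(len(pts),cv2.minAreaRect(pts))
E
```

```text
[0.0697 0.1279 0.1335]
top (616.1824340820312, -280.8896789550781) 15.845685005187988 0.13119909053811327 652
grip [ 0.60543243 -0.2772696   0.09394101]
9706 ((0.5673439502716064, -0.27379482984542847), (0.28133395314216614, 0.16735278069972992), 17.111692428588867)
```

Call:
servo_tool(
  series="-3.24 0.27 0 0;-3.24 0.27 0 0;-3.24 0.27 0 0;-3.24 0.27 0 0;0 0 3.4 0;0 0 3.4 0;0 0 3.4 0;0 0 0 0;0 0 0 0",
)

```text
clock: 5.4
tcp_pos: [0.614, -0.281, 0.2089]
ee_rot: [-1.842, -2.542, 0.002]
wrist_force: [0.0, -0.4, 0.9]
grip_width: 0.0854
```

```bash
python3 - <<'E'
from h import *
p=shot('wrist');s=telemetry.state();print(s['tcp_pos'],s['ee_rot'])
m,C=red(p,.05,.2);z=C[m][:,2];print(m.sum(),np.percentile(z,[1,50,99]).round(4))
t=m&(C[...,2]>.127);q=C[t]
c,r=cv2.minEnclosingCircle((q[:,:2]*1000).astype(np.float32));print('top',c,r,np.median(q[:,2]),len(q))
E
```

```text
[ 0.61482716 -0.28148301  0.21086473] [ 1.84181972e+00  2.54390652e+00 -3.10993616e-04]
2194 [0.0714 0.1283 0.1331]
top (615.5733032226562, -282.0182800292969) 16.012128829956055 0.13095920867851085 1304
```

Call:
servo_tool(
  series="0 0 3.3 0;0 0 3.3 0;0 0 3.4 0;0 0 3.3 0;0 0 0 0",
)

```text
clock: 5.87
tcp_pos: [0.6131, -0.2802, 0.0731]
ee_rot: [-1.839, -2.542, 0.002]
wrist_force: [-0.7, 0.9, 0.2]
grip_width: 0.0854
```

Call:
servo_tool(
  series="0 0 0 0;0 0 0 0;0 0 0 0;0 0 0 0;0 0 0 0;0 0 0 0;0 0 0 0;0 0 0 0",
  fingers=1,
)

```text
clock: 6.53
tcp_pos: [0.6153, -0.2816, 0.0784]
ee_rot: [1.839, 2.544, 0.001]
wrist_force: [-3.6, 1.3, 13.1]
grip_width: 0.0291
```

Call:
servo_tool(
  series="0 0 -1.6 0;0 0 -1.6 0;0 0 -1.5 0;0 0 0 0;0 0 0 0",
)

```text
clock: 6.95
tcp_pos: [0.6148, -0.2814, 0.1243]
ee_rot: [1.84, 2.544, 0.001]
wrist_force: [0.1, -0.2, -1.9]
grip_width: 0.0291
```

Call:
servo_tool(
  series="0 -0.5 0 0;0 -0.5 0 0;0 -0.5 0 0;0 -0.5 0 0;0 -0.5 0 0;0 -0.5 0 0;0 0 0 0",
)

```text
clock: 7.53
tcp_pos: [0.5852, -0.2908, 0.1228]
ee_rot: [-1.841, -2.545, -0.0]
wrist_force: [3.3, 1.3, 0.1]
grip_width: 0.0285
```

Call:
servo_tool(
  series="0 -0.5 0 0;0 -0.6 0 0;0 0 0 0",
)

```text
clock: 7.78
tcp_pos: [0.575, -0.2941, 0.123]
ee_rot: [-1.841, -2.545, -0.001]
wrist_force: [3.3, 2.2, 1.0]
grip_width: 0.0289
```

Call:
servo_tool(
  series="0 0 -3 0;0 0 -3 0;0 0 -3 0;0 0 -3 0;0 0 -3 0;0 0 0 0;0 0 0 0",
)

```text
clock: 8.37
tcp_pos: [0.5756, -0.2945, 0.2742]
ee_rot: [1.84, 2.544, 0.0]
wrist_force: [0.4, -0.0, -2.1]
grip_width: 0.0285
```

```bash
cat >> h.py <<'E'
def fitfinial(p,X0=None):
    """axis of held finial from the camera: fit silhouette of red part (model cylinders) -> foot pos + tilt about tool x, in world"""
E
python3 - <<'E'
from h import *
s=telemetry.state();print(s['tcp_pos'],s['wrist_force'],s['grip_width'])
W=shot('wrist');S=shot('scene');T=shot('top')
for n,p in(('W',W),('S',S),('T',T)):
    print(n,proj(p,s['tcp_pos']).round(0),[(np.round(d['uv']).tolist(),round(d['score'],2)) for d in models.mark_of('red_finial',p)[:3]])
u=proj(S,s['tcp_pos'])[0].astype(int)
im=[cv2.resize(W['frame'],(512,384))]
a=S['frame'][u[1]-50:u[1]+50,u[0]-66:u[0]+66];v=proj(T,s['tcp_pos'])[0].astype(int)
b=T['frame'][v[1]-50:v[1]+50,v[0]-66:v[0]+66]
o=np.hstack([cv2.resize(a,(396,300),interpolation=2),cv2.resize(b,(396,300),interpolation=2)])
o=np.vstack([o,np.hstack([cv2.resize(W['frame'],(396,297)),np.zeros((297,396,3),np.uint8)])])
cv2.imwrite('pics/b.png',o[...,::-1])
E
```

```text
[ 0.57555384 -0.29446172  0.27424803] [ 0.44759127 -0.01311028 -2.05444916] 0.028501661584580132
W [[258. 244.]] [([316.0, 227.0], 0.92), ([256.0, 261.0], 0.84)]
S [[143. 131.]] [([137.0, 252.0], 0.93), ([145.0, 162.0], 0.84), ([190.0, 239.0], 0.83)]
T [[403. 181.]] [([384.0, 169.0], 0.77), ([364.0, 217.0], 0.59), ([364.0, 142.0], 0.53)]
```

View pics/b.png

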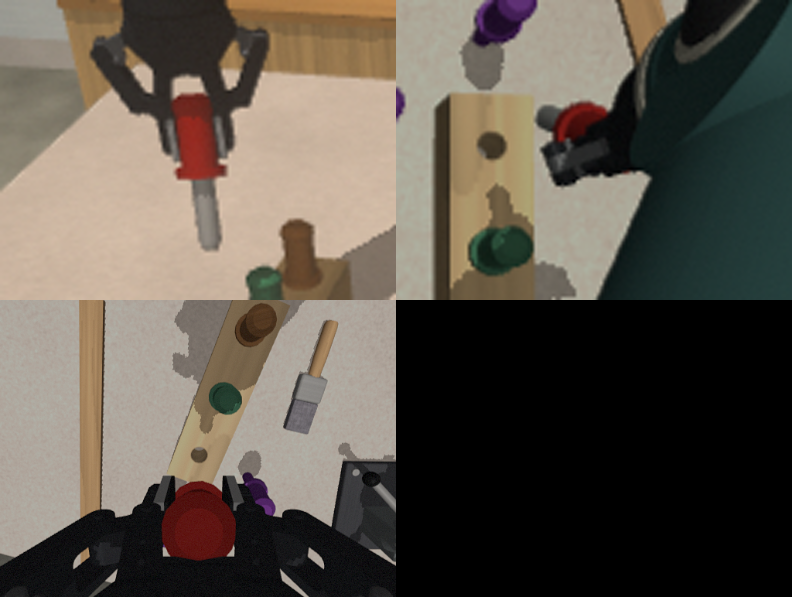

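The crops show the red finial in the fingers, tilted with its foot pointing away from the robot. The rack hole is empty and the green and wood finials are undisturbed. I now compute the tilt from the foot marks.

```bash
python3 - <<'E'
from h import *
S,T,W=shot('scene'),shot('top'),shot('wrist');s=telemetry.state()
a=[d['uv'] for d in models.mark_of('red_finial',S) if abs(d['uv'][0]-145)<6 and abs(d['uv'][1]-162)<6][0]
b=[d['uv'] for d in models.mark_of('red_finial',T) if abs(d['uv'][0]-384)<6 and abs(d['uv'][1]-169)<6][0]
F=tri([(S,a),(T,b)]);Rt=rot(s['ee_rot'])
print(a,b,'foot',F,'in tool',Rt.T@(F-s['tcp_pos']))
G=s['tcp_pos']-Rt[:,2]*.019
d=G-F;print(np.linalg.norm(d),'tilt',np.degrees(np.arctan2(-d@Rt[:,1],-d@Rt[:,2])),'side',np.degrees(np.arctan2(d@Rt[:,0],-d@Rt[:,2])))
print('pred marks',[(proj(S,F)),proj(T,F)])
# knob top plane from wrist depth
m,C=red(W,.1,.5);
P=(C[m]-s['tcp_pos'])@Rt;t=P[P[:,2]<np.percentile(P[:,2],60)]
# plane fit RANSAC-ish
c=P.mean(0);best=None;rng=np.random.default_rng(0)
for _ in range(400):
    q=P[rng.choice(len(P),3,0)];n=np.cross(q[1]-q[0],q[2]-q[0]);l=np.linalg.norm(n)
    if l<1e-6: continue
    n/=l;k=abs((P-q[0])@n)<.0012
    if best is None or k.sum()>best.sum():best=k
Q=P[best];c=Q.mean(0);n=np.linalg.svd(Q-c,full_matrices=False)[2][2];n*=-np.sign(n[2])
print(len(P),best.sum(),c,'normal',n,'foot est',c-n*.126)
E
```

```text
Traceback (most recent call last):
IndexError: list index out of range
```

```bash
cat >> h.py <<'E'
def knob(W,s):
    """knob-top plane of the held finial, tool frame: (centre, normal, foot estimate)"""
    Rt=rot(s['ee_rot']);m,C=red(W,.05,.6);P=(C[m]-s['tcp_pos'])@Rt;P=P[np.hypot(P[:,0],P[:,1])<.1]
    best=None;rng=np.random.default_rng(0)
    for _ in range(400):
        q=P[rng.choice(len(P),3,0)];n=np.cross(q[1]-q[0],q[2]-q[0]);l=np.linalg.norm(n)
        if l<1e-6: continue
        n/=l;k=abs((P-q[0])@n)<.0012
        if best is None or k.sum()>best.sum():best=k
    Q=P[best];c=Q.mean(0);e,_,V=np.linalg.svd(Q-c,full_matrices=False);n=V[2]*-np.sign(V[2][2])
    uv=(Q-c)@V[:2].T;cc,r=cv2.minEnclosingCircle((uv*1000).astype(np.float32));c=c+np.array(cc)/1000@V[:2]
    return c,n,c-n*.126,r,len(Q),len(P)
E
python3 - <<'E'
from h import *
S,T,W=shot('scene'),shot('top'),shot('wrist');s=telemetry.state()
for p in(S,T):print([(np.round(d['uv']).tolist(),round(d['score'],2)) for d in models.mark_of('red_finial',p)])
F=tri([(S,(145,162)),(T,(384,169))]);Rt=rot(s['ee_rot'])
print('foot',F,'in tool',Rt.T@(F-s['tcp_pos']),proj(S,F),proj(T,F))
d=np.array(s['tcp_pos'])-Rt[:,2]*.019-F;print(np.linalg.norm(d),'tilt',np.degrees(np.arctan2(-d@Rt[:,1],-d@Rt[:,2])))
print(knob(W,s))
E
```

```text
[([138.0, 255.0], 0.78), ([147.0, 162.0], 0.75), ([190.0, 239.0], 0.73)]
[([323.0, 170.0], 0.62), ([366.0, 143.0], 0.61), ([308.0, 145.0], 0.5), ([388.0, 168.0], 0.47)]
foot [ 0.61309332 -0.28321487  0.2065855 ] in tool [-0.0014244   0.03925264  0.06666849] [[146.06958705 162.25203693]] [[385.21364697 168.64297769]]
0.09424377051346565 tilt 24.61688555729188
(array([-3.86743716e-05, -5.76125428e-03, -5.19336847e-02]), array([ 0.02438979, -0.39923448, -0.91652439]), array([-0.00311179,  0.04454229,  0.06354839]), 12.377193450927734, 3753, 7629)
```

Call:
servo_tool(
  series="3.9 -0.2 -0.4 0;3.9 -0.2 -0.4 0;3.9 -0.2 -0.4 0;3.9 -0.2 -0.4 0;3.9 -0.2 -0.4 0;3.9 -0.2 -0.4 0;3.9 -0.2 -0.4 0;3.9 -0.2 -0.4 0;0 0 0 0;0 0 0 0",
)

```text
clock: 9.95
tcp_pos: [0.4621, -0.0012, 0.3059]
ee_rot: [1.836, 2.549, 0.002]
wrist_force: [0.5, -0.8, -1.1]
grip_width: 0.0291
```

```bash
python3 - <<'E'
from h import *
W=shot('wrist');s=telemetry.state();print(s['tcp_pos'],s['ee_rot'])
c=knob(W,s);print(c)
B=balls([.6107,.0539,.3221,.0034]);print('pred balls',proj(W,B).round(0).tolist(),proj(W,[.6107,.0539,.14]))
print([(np.round(d['uv'],1).tolist(),round(d['score'],2)) for d in models.mark_of('ball0',W)])
print([(np.round(d['uv'],1).tolist(),round(d['score'],2)) for d in models.mark_of('chuck',W)])
save(W,'w2.png',k=1.5)
E
```

```text
[ 0.46246777 -0.00262058  0.30569191] [1.83897262e+00 2.54633948e+00 1.10290004e-03]
(array([ 0.00014979, -0.00537977, -0.05226873]), array([-0.04530216, -0.38860887, -0.92028847]), array([0.00585786, 0.04358495, 0.06368761]), 12.8300142288208, 3725, 7614)
pred balls [[361.0, 291.0], [225.0, 414.0], [199.0, 230.0]] [[261.74475857 312.00153567]]
[([196.4, 235.0], 0.76)]
[]
```

View pics/w2.png

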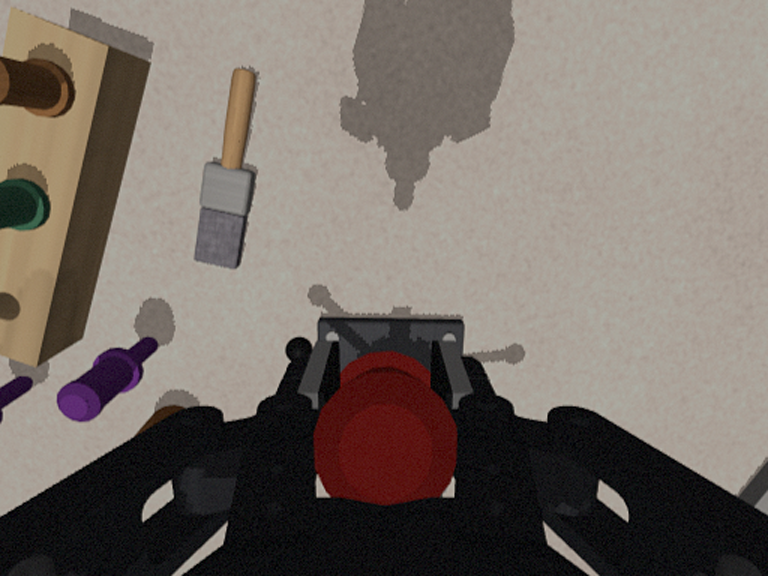

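Call:
servo_tool(
  series="0 3 -2.8 0;0 3.7 -1.5 0;0 3.8 -1 0;0 3.8 -1 0;0 3.8 -0.5 0;0 3.8 0 0;0 3.8 0 0;0 3.8 0 0;0 0 0 0;0 0 0 0",
)

```text
clock: 10.93
tcp_pos: [0.7441, 0.0886, 0.3695]
ee_rot: [-1.841, -2.543, 0.006]
wrist_force: [-0.8, -0.4, -0.6]
grip_width: 0.0286
```

```bash
python3 - <<'E'
from h import *
from scipy.optimize import least_squares
W=shot('wrist');s=telemetry.state();print(s['tcp_pos'],s['ee_rot'])
q0=[.6107,.0539,.3221,.0034]
print('pred balls',proj(W,balls(q0)).round(0).tolist(),proj(W,[.6107,.0539,.14]))
print([(np.round(d['uv'],1).tolist(),round(d['score'],2)) for d in models.mark_of('ball0',W)])
print([(np.round(d['uv'],1).tolist(),round(d['score'],2)) for d in models.mark_of('chuck',W)])
save(W,'w3.png',k=1.5)
E
```

```text
[0.74318831 0.08809366 0.37126841] [-1.84240505 -2.54359643  0.0042532 ]
pred balls [[369.0, 26.0], [227.0, 138.0], [200.0, -28.0]] [[265.92393416  31.11253629]]
[([368.0, 34.8], 0.73), ([225.3, 139.9], 0.73)]
[([262.5, 34.2], 0.83)]
```

View pics/w3.png

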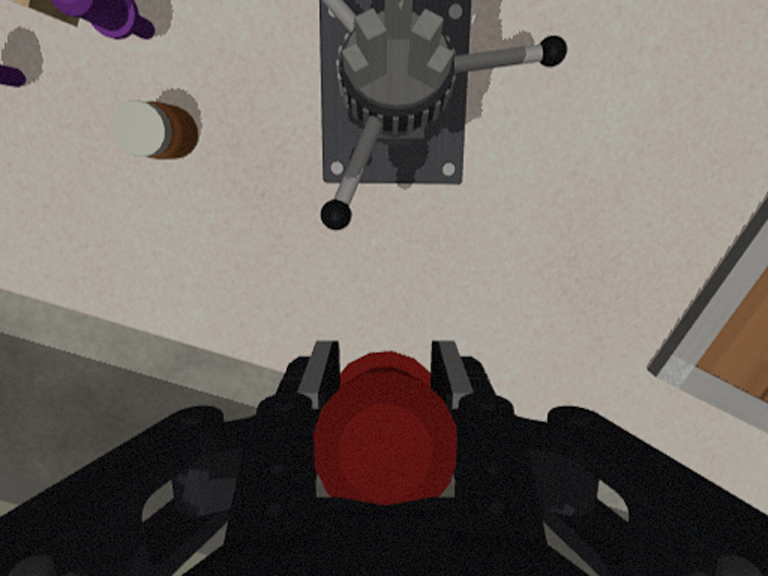

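Call:
servo_tool(
  series="0 -3.5 0 0;0 -3.5 0 0;0 0 0 0;0 0 0 0;0 0 0 0",
)

```text
clock: 11.5
tcp_pos: [0.6759, 0.0674, 0.375]
ee_rot: [1.84, 2.544, 0.003]
wrist_force: [0.9, -0.3, -1.9]
grip_width: 0.0289
```

```bash
cat > fit.py <<'E'
from h import *
from scipy.optimize import least_squares
W=shot('wrist');s=telemetry.state();print(s['tcp_pos'],s['ee_rot'])
q0=[.6107,.0539,.3221,.0034]
pb=proj(W,balls(q0));M=[d['uv'] for d in models.mark_of('ball0',W)]
hs=cv2.cvtColor(W['frame'],cv2.COLOR_RGB2HSV)
obs=[]
for i,u in enumerate(pb):
    c=[m for m in M if np.hypot(*(np.array(m)-u))<20]
    if not c: continue
    m=np.array(c[0])
    # refine: centroid of dark blob around the mark
    x,y=m.round().astype(int);k=((hs[...,2]<45)&(np.hypot(*(np.mgrid[:384,:512][::-1]-m[:,None,None]))<16)).astype(np.uint8)
    k=cv2.morphologyEx(k,cv2.MORPH_OPEN,np.ones((5,5)));v,uu=np.nonzero(k)
    b=np.array([uu.mean(),v.mean()]) if len(uu) else m
    print(i,m.round(1),'blob',b.round(1),len(uu)); obs.append((i,b))
ch=[d['uv'] for d in models.mark_of('chuck',W)][:1];print('chuck',ch,proj(W,[.6107,.0539,.14]))
f=lambda q:np.concatenate([proj(W,balls(q))[i]-b for i,b in obs])
r=least_squares(f,q0);print(r.x.round(4),f(r.x).round(1))
# steel face plane / body from depth: top of jaws & axis check
C=cloud(W);Rc,o=chuckRT(*r.x[:3]);L=(C-o)@Rc;ok=(W['depth']>0)&(np.hypot(L[...,0],L[...,1])<.06)
jt=ok&(L[...,2]>.038)&(L[...,2]<.056);print('jaw tops',jt.sum(),np.median(L[jt],0),)
fc=ok&(abs(L[...,2])<.008);print('face',fc.sum(),np.median(L[fc],0))
sl=ok&(L[...,2]<-.005)&(L[...,2]>-.033)&(np.hypot(L[...,0],L[...,1])>.037)&(np.hypot(L[...,0],L[...,1])<.048)
P=L[jt];ang=np.degrees(np.arctan2(P[:,1],P[:,0]));rad=np.hypot(P[:,0],P[:,1])
for a in(180,-60,60):
    k=abs((ang-a+180)%360-180)<35
    if k.sum():print('jaw',a,k.sum(),'mean ang',((ang[k]-a+180)%360-180).mean().round(1),'rad',np.percentile(rad[k],[2,98]).round(4),'z',np.median(P[k][:,2]).round(4),'lat',np.percentile(-np.sin(np.radians(a))*P[k][:,0]+np.cos(np.radians(a))*P[k][:,1],[2,98]).round(4))
save(W,'w4.png',k=1.5)
E
python3 fit.py
```

```text
[0.6762964  0.06771049 0.37443325] [1.83995724e+00 2.54497779e+00 2.39861257e-03]
0 [362.9  98.2] blob [360.8  98. ] 212
1 [224.7 206.5] blob [224.3 204.8] 251
chuck [[261.7, 106.9]] [[264.10056923 100.10499439]]
[0.6173 0.054  0.3638 0.0667] [ 0. -0.  0. -0.]
jaw tops 878 [0.00755966 0.0017077  0.04541792]
face 2064 [ 0.01635106 -0.00232684 -0.00048492]
jaw 180 283 mean ang -5.2 rad [0.0129 0.0271] z 0.0454 lat [-0.0106  0.0065]
jaw -60 297 mean ang 4.1 rad [0.013  0.0266] z 0.046 lat [-0.008  0.009]
jaw 60 288 mean ang -4.9 rad [0.0155 0.0288] z 0.0451 lat [-0.0098  0.0077]
```

```bash
cat > jfit.py <<'E'
from h import *
def jfit(p,q=(.616,.055,.32),it=6,v=0):
    q=np.array(q,float);C=cloud(p);
    for _ in range(it):
        Rc,o=chuckRT(*q);L=(C-o)@Rc;rr=np.hypot(L[...,0],L[...,1])
        P=L[(p['depth']>0)&(rr<.045)&(L[...,2]>.038)&(L[...,2]<.056)]
        ang=np.arctan2(P[:,1],P[:,0]);A=[];b=[];ri=[];z=[]
        for a in np.radians([180,-60,60]):
            k=abs((ang-a+np.pi)%(2*np.pi)-np.pi)<np.radians(38)
            if k.sum()<15: continue
            e=np.array([-np.sin(a),np.cos(a)]);n=np.array([np.cos(a),np.sin(a)])
            A.append([*e,.020]);b.append(np.percentile(P[k][:,:2]@e,[4,96]).mean())
            ri.append((n,np.percentile(P[k][:,:2]@n,5)));z.append(np.median(P[k][:,2]))
        d=np.linalg.lstsq(np.array(A),np.array(b),rcond=None)[0]
        q[:2]+=(Rc@[d[0],d[1],0])[:2];q[2]+=d[2]
    return q,[round(r*1000,1) for _,r in ri],np.round(z,4),len(P)
if __name__=='__main__':
    for n in('wrist','wrist','wrist','top','scene'):
        p=shot(n)
        print(n,*jfit(p))
E
python3 jfit.py
```

```text
wrist [0.61804489 0.05443898 0.30923339] [np.float64(13.4), np.float64(13.3), np.float64(13.6)] [0.0458 0.0459 0.0459] 881
wrist [0.61831575 0.05474115 0.31534166] [np.float64(13.9), np.float64(13.4), np.float64(13.7)] [0.0459 0.0461 0.0459] 887
wrist [0.61819912 0.05453624 0.31099401] [np.float64(13.6), np.float64(13.4), np.float64(13.7)] [0.0458 0.046  0.0459] 894
top [0.61640688 0.05462846 0.32001991] [np.float64(13.5), np.float64(14.0)] [0.045  0.0453] 103
scene [0.62004347 0.05459811 0.29935038] [np.float64(14.2), np.float64(14.8), np.float64(13.8)] [0.0431 0.0425 0.0432] 86
```

Call:
servo_tool(
  series="-3.8 -3 0 0;-3.8 -3 0 0;-3.8 -3 0 0;-3.5 -3 0 0;0 0 0 0;0 0 0 0;0 0 0 0",
)

```text
clock: 12.48
tcp_pos: [0.6176, -0.088, 0.3733]
ee_rot: [-1.841, -2.546, -0.001]
wrist_force: [-0.2, 1.1, -1.6]
grip_width: 0.0288
```

```bash
python3 - <<'E'
from jfit import *
print(telemetry.state()['tcp_pos'])
for n in('wrist','wrist','wrist','top'):
    p=shot(n);print(n,proj(p,[.616,.055,.14]).round(0),*jfit(p))
E
```

```text
[ 0.61762115 -0.08804696  0.37334361]
wrist [[370. 195.]] [0.61765424 0.05392364 0.30257181] [np.float64(13.5), np.float64(13.6), np.float64(13.3)] [0.0455 0.0456 0.0455] 773
wrist [[370. 195.]] [0.61758161 0.05393621 0.30996179] [np.float64(13.4), np.float64(13.6), np.float64(13.3)] [0.0453 0.0456 0.0455] 773
wrist [[370. 195.]] [0.6176453  0.05399078 0.30908861] [np.float64(13.4), np.float64(13.5), np.float64(13.3)] [0.0455 0.0456 0.0455] 781
top [[233. 176.]] [0.61678938 0.05443845 0.31198809] [np.float64(13.8), np.float64(14.2), np.float64(13.3)] [0.0456 0.045  0.0451] 155
```

```bash
python3 - <<'E'
from h import *
s=telemetry.state();Rt=rot(s['ee_rot']);t=np.array(s['tcp_pos'])
for n in('scene','scene','top','top'):
    p=shot(n);C=cloud(p);P=(C-t)@Rt
    ok=(p['depth']>0)&(abs(P[...,0])<.03)&(P[...,1]>-.03)&(P[...,1]<.07)&(P[...,2]>.012)&(P[...,2]<.09)
    Q=P[ok];zs=np.arange(.015,.085,.01)
    print(n,len(Q),'zmax',Q[:,2].max().round(4))
    for z in zs:
        q=Q[abs(Q[:,2]-z)<.005]
        if len(q)>3:print('  z',z.round(3),len(q),'x',np.percentile(q[:,0],[5,95]).round(4),q[:,0].mean().round(4),'y',np.percentile(q[:,1],[5,95]).round(4))
    print([(np.round(d['uv']).tolist(),round(d['score'],2)) for d in models.mark_of('red_finial',p)][:4],proj(p,t+Rt@[0,.040,.065]))
W=shot('wrist')
for _ in range(3):
    W=shot('wrist');c=knob(W,s);print(np.round(c[0],4),np.round(c[1],3),np.round(c[2],4),c[3])
E
```

```text
scene 204 zmax 0.0632
  z 0.015 32 x [-0.0092  0.0054] -0.002 y [0.027  0.0335]
  z 0.025 40 x [-0.0096  0.007 ] -0.0021 y [0.0276 0.0386]
  z 0.035 45 x [-0.0092  0.0062] -0.0021 y [0.0332 0.0431]
  z 0.045 39 x [-0.0096  0.0055] -0.0023 y [0.0372 0.0458]
  z 0.055 38 x [-0.01    0.0072] -0.0021 y [0.0392 0.0492]
  z 0.065 10 x [-0.0079  0.0032] -0.0026 y [0.0439 0.0466]
[([138.0, 255.0], 0.97), ([226.0, 141.0], 0.92), ([189.0, 238.0], 0.84)] [[224.8013977  139.69583014]]
scene 203 zmax 0.0627
  z 0.015 35 x [-0.0096  0.0055] -0.0026 y [0.0264 0.0347]
  z 0.025 38 x [-0.0101  0.0048] -0.0027 y [0.0294 0.037 ]
  z 0.035 46 x [-0.0099  0.0066] -0.0021 y [0.0304 0.0414]
  z 0.045 40 x [-0.0096  0.0054] -0.0025 y [0.0383 0.0454]
  z 0.055 36 x [-0.0101  0.0048] -0.0025 y [0.0398 0.0483]
  z 0.065 8 x [-0.0081  0.0033] -0.0027 y [0.0445 0.0469]
[([189.0, 237.0], 0.89), ([225.0, 141.0], 0.69), ([139.0, 257.0], 0.61), ([280.0, 195.0], 0.3)] [[224.8013977  139.69583014]]Traceback (most recent call last):
  File "<stdin>", line 7, in <module>
    return umr_maximum(a, axis, None, out, keepdims, initial, where)
ValueError: zero-size array to reduction operation maximum which has no identity
```

Call:
servo_tool(
  series="3.42 -0.65 0 0;3.42 -0.65 0 0;3.42 -0.65 0 0;3.41 -0.64 0 0;0 0 3.5 0;0 0 3.5 0;0 0 3.5 0;0 0 0 0;0 0 0 0;0 0 0 0",
)

```text
clock: 13.77
tcp_pos: [0.551, 0.0333, 0.2704]
ee_rot: [1.84, 2.544, 0.002]
wrist_force: [0.1, -0.6, -0.7]
grip_width: 0.029
```

```bash
python3 - <<'E'
from h import *
s=telemetry.state();Rt=rot(s['ee_rot']);t=np.array(s['tcp_pos']);Rc,o=chuckRT(.6178,.0542,.311)
print(t,s['ee_rot'],'foot in chuck',Rc.T@(t+Rt@[-.0015,.041,.0645]-o))
S=shot('scene');C=cloud(S);L=(C-o)@Rc
ok=(S['depth']>0)&(abs(L[...,0])<.05)&(abs(L[...,1])<.03)&(L[...,2]>.05)&(L[...,2]<.19)
for z in np.arange(.055,.18,.01):
    q=L[ok&(abs(L[...,2]-z)<.005)]
    if len(q)>3:print(z.round(3),len(q),np.percentile(q[:,:2],[5,95],axis=0).round(4).tolist())
print(models.mark_of('red_finial',S)[:3])
u=proj(S,o)[0].astype(int);save(S,'s2.png',(u[0]-60,u[1]-80,u[0]+60,u[1]+40),5)
E
```

```text
[0.55097139 0.03328676 0.27039161] [1.84024782e+00 2.54428206e+00 2.04107342e-03] foot in chuck [ 0.00170189 -0.00068593  0.07199937]
0.075 20 [[0.0037, -0.0082], [0.0119, 0.0044]]
0.085 29 [[0.0047, -0.0094], [0.0141, 0.0043]]
0.095 28 [[0.0056, -0.0088], [0.0138, 0.0047]]
0.105 31 [[0.0064, -0.0084], [0.0145, 0.006]]
0.115 28 [[0.0081, -0.0082], [0.0157, 0.0061]]
0.125 27 [[0.0096, -0.0088], [0.0253, 0.0066]]
0.135 69 [[0.0102, -0.0194], [0.0274, 0.0141]]
0.145 69 [[0.0004, -0.0212], [0.023, 0.0174]]
0.155 93 [[0.0015, -0.0271], [0.0233, 0.0228]]
0.165 99 [[0.0061, -0.0279], [0.0235, 0.0251]]
0.175 103 [[0.011, -0.0284], [0.0234, 0.0235]]
[{'uv': [279.0, 168.3], 'score': 0.93}, {'uv': [138.3, 255.0], 'score': 0.69}, {'uv': [188.3, 238.8], 'score': 0.56}]
```

View pics/s2.png

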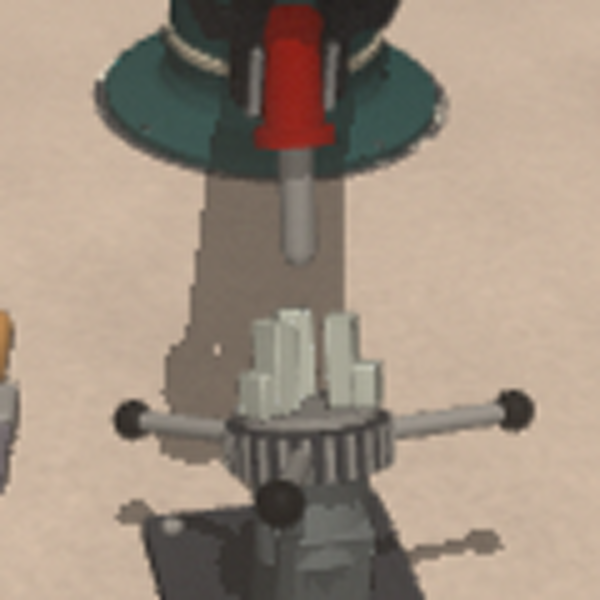

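The scene crop shows the stem about 70 mm above the open jaws and in line with their axis (foot at crop (300,262), jaw gap about (322,330)). I shift it 2 mm and lower it along the chuck axis.

Call:
servo_tool(
  series="0.13 -0.18 0.08 0;0 -0.3 0.63 0;0 -0.3 0.63 0;0 -0.3 0.64 0;0 -0.3 0.63 0;0 -0.3 0.63 0;0 -0.3 0.64 0;0 0 0 0",
)

```text
clock: 14.53
tcp_pos: [0.5304, 0.0278, 0.2301]
ee_rot: [1.842, 2.545, 0.001]
wrist_force: [-9.4, -2.1, 20.8]
grip_width: 0.0288
```

I had the sign of dy wrong: going down the axis means +y. The stem touched jaw0's top with 21 N. I back out and re-measure the finial in the grip.

Call:
servo_tool(
  series="0 0.3 -0.63 0;0 0.3 -0.63 0;0 0.3 -0.64 0;0 0.3 -0.63 0;0 0.3 -0.63 0;0 0.3 -0.64 0;0 0 0 0;0 0 0 0;0 0 0 0",
)

```text
clock: 15.28
tcp_pos: [0.5477, 0.034, 0.2672]
ee_rot: [-1.841, -2.545, 0.001]
wrist_force: [-1.0, 0.3, -1.5]
grip_width: 0.0285
```

```bash
cat > stem.py <<'E'
from h import *
s=telemetry.state();Rt=rot(s['ee_rot']);t=np.array(s['tcp_pos']);Rc,o=chuckRT(.6178,.0542,.311)
print(t,s['wrist_force'].round(1),'foot in chuck by old grip',Rc.T@(t+Rt@[-.0015,.041,.0645]-o))
S=shot('scene');C=cloud(S)-[.002,0,0];L=(C-o)@Rc
ok=(S['depth']>0)&(abs(L[...,0])<.05)&(abs(L[...,1])<.03)&(L[...,2]>.05)&(L[...,2]<.19)
for z in np.arange(.055,.15,.01):
    q=L[ok&(abs(L[...,2]-z)<.005)]
    if len(q)>3:print(z.round(3),len(q),np.percentile(q[:,:2],[5,95],axis=0).round(4).tolist())
print('zmin',L[ok][:,2].min())
print(models.mark_of('red_finial',S)[:3],proj(S,t+Rt@[-.0015,.041,.0645]))
W=shot('wrist');c=knob(W,s);print('knob',np.round(c[0],4),np.round(c[1],3),np.round(c[2],4))
print('jaw',jfit(shot('top')) if 0 else '')
u=proj(S,o)[0].astype(int);save(S,'s%d.png'%int(s['clock']*10),(u[0]-60,u[1]-80,u[0]+60,u[1]+40),5)
E
python3 stem.py
```

```text
[0.54770458 0.0339734  0.26720382] [-1.   0.3 -1.5] foot in chuck by old grip [-0.002459    0.00100653  0.07031083]
0.075 21 [[0.0042, -0.0049], [0.0093, 0.0072]]
0.085 28 [[0.0043, -0.0064], [0.0101, 0.0082]]
0.095 30 [[0.0033, -0.0057], [0.0103, 0.0088]]
0.105 29 [[0.003, -0.0063], [0.0118, 0.0096]]
0.115 29 [[0.0022, -0.0067], [0.012, 0.0064]]
0.125 25 [[0.003, -0.007], [0.0118, 0.007]]
0.135 76 [[0.003, -0.0173], [0.0214, 0.0163]]
0.145 69 [[-0.0039, -0.0193], [0.0167, 0.0208]]
zmin 0.07011740845519109
[{'uv': [188.4, 237.1], 'score': 0.88}, {'uv': [137.9, 257.2], 'score': 0.8}, {'uv': [280.3, 168.3], 'score': 0.63}] [[278.58177178 168.21926837]]
knob [-0.0005 -0.0063 -0.0528] [ 0.009 -0.412 -0.911] [-0.0016  0.0455  0.062 ]
jaw
```

Call:
servo_tool(
  series="-0.05 0.25 0.65 0;0 0.3 0.63 0;0 0.3 0.63 0;0 0.3 0.63 0;0 0.3 0.64 0;0 0 0 0",
)

```text
clock: 15.93
tcp_pos: [0.5617, 0.0383, 0.234]
ee_rot: [-1.84, -2.545, 0.003]
wrist_force: [0.0, -0.5, -2.5]
grip_width: 0.0287
```

Call:
servo_tool(
  series="0 0.25 0.54 0;0 0.25 0.54 0;0 0.25 0.54 0;0 0.25 0.54 0;0 0 0 0",
)

```text
clock: 16.35
tcp_pos: [0.5712, 0.0414, 0.2128]
ee_rot: [-1.84, -2.545, 0.002]
wrist_force: [-0.8, 0.7, -2.0]
grip_width: 0.0288
```

Call:
servo_tool(
  series="0 0.13 0.27 0;0 0.13 0.27 0;0 0 0 0;0 0 0 0",
)

```text
clock: 16.68
tcp_pos: [0.5738, 0.042, 0.2087]
ee_rot: [-1.841, -2.546, 0.0]
wrist_force: [0.3, 0.2, -2.0]
grip_width: 0.0289
```

Call:
servo_tool(
  series="0 0.08 0.18 0;0 0.08 0.18 0;0 0 0 0;0 0 0 0",
)

```text
clock: 17.02
tcp_pos: [0.5753, 0.0425, 0.205]
ee_rot: [-1.841, -2.546, 0.0]
wrist_force: [-0.0, 0.5, -1.6]
grip_width: 0.029
```

Call:
servo_tool(
  series="0 0.08 0.18 0;0 0 0 0;0 0 0 0",
)

```text
clock: 17.27
tcp_pos: [0.5761, 0.0428, 0.2033]
ee_rot: [1.841, 2.546, -0.0]
wrist_force: [-0.7, -1.0, -2.4]
grip_width: 0.0291
```

Call:
servo_tool(
  series="0 0.08 0.18 0;0 0 0 0;0 0 0 0",
)

```text
clock: 17.52
tcp_pos: [0.5768, 0.0428, 0.203]
ee_rot: [1.841, 2.545, 0.001]
wrist_force: [-12.6, -2.4, 23.3]
grip_width: 0.0292
```

The force is along the chuck axis (23 N up, -12.6 N in x), so the stem stands on the face. I release it.

Call:
servo_tool(
  series="0 -0.03 -0.07 0;0 0 0 0;0 0 0 0;0 0 0 0;0 0 0 0;0 0 0 0",
  fingers=0,
)

```text
clock: 18.02
tcp_pos: [0.5766, 0.043, 0.2021]
ee_rot: [-1.841, -2.546, 0.0]
wrist_force: [0.6, 0.0, -0.2]
grip_width: 0.0853
```

```bash
cat > chk.py <<'E'
from h import *
s=telemetry.state();Rc,o=chuckRT(.6178,.0542,.311)
print(s['clock'],s['tcp_pos'],s['wrist_force'].round(1),s['grip_width'])
S=shot('scene')
C=cloud(S)-[.002,0,0];L=(C-o)@Rc;m,_=red(S,.1,.4)
for z in np.arange(.05,.135,.01):
    q=L[m&(abs(L[...,2]-z)<.005)]
    if len(q)>3:print(z.round(3),len(q),np.percentile(q[:,:2],[5,95],axis=0).round(4).tolist())
print('top',np.percentile(L[m][:,2],[2,98]))
print([(np.round(d['uv']).tolist(),round(d['score'],2)) for d in models.mark_of('red_finial',S)][:3],proj(S,o).round(1))
B=balls([.6178,.0542,.311,0]);print('balls',[(np.round(d['uv'],1).tolist()) for d in models.mark_of('ball0',S)],proj(S,B).round(1).tolist())
u=proj(S,o)[0].astype(int);save(S,'s%d.png'%int(s['clock']*10),(u[0]-60,u[1]-80,u[0]+60,u[1]+40),5);print('s%d.png'%int(s['clock']*10))
E
python3 chk.py
```

```text
18.0167 [0.57655743 0.04296342 0.20208532] [ 0.6  0.  -0.2] 0.08531010197830817
0.06 12 [[-0.0074, -0.0193], [0.0037, 0.012]]
0.07 56 [[-0.007, -0.0143], [0.0078, 0.0109]]
0.08 42 [[-0.0137, -0.0141], [0.0006, 0.0059]]
0.09 38 [[-0.0132, -0.0129], [-0.0046, 0.0072]]
0.1 38 [[-0.0155, -0.0134], [-0.0078, 0.0065]]
0.11 39 [[-0.0205, -0.0141], [-0.0108, 0.0077]]
0.12 26 [[-0.0205, -0.0121], [-0.0126, 0.0071]]
top [0.06345702 0.12068131]
[([137.0, 256.0], 0.93), ([282.0, 196.0], 0.81), ([186.0, 240.0], 0.69)] [[279.9 196.1]]
balls [[318.8, 197.3], [276.0, 212.6], [245.6, 199.4], [216.3, 196.1]] [[321.0, 197.2], [275.5, 216.0], [244.9, 199.4]]
s180.png
```

The finial stands with its foot on the face and leans towards the robot, as expected. I lift clear, then plan the push. Bar 1 on the far side is the better one, because there the gripper stays away from the leaning finial.

Call:
servo_tool(
  series="0 -0.5 -2.5 0;0 -0.5 -3.3 0;0 0 -3.3 0;0 0 -3.3 0;0 0 -3.3 0;0 0 0 0",
  fingers=0,
)

```text
clock: 18.67
tcp_pos: [0.5687, 0.0397, 0.3656]
ee_rot: [1.838, 2.541, 0.009]
wrist_force: [1.5, 0.7, 1.0]
grip_width: 0.0852
```

```bash
cat > way.py <<'E'
from h import *
import sys
Rc,o=chuckRT(.6178,.0542,.311)
def pose(th,back=.017,r=.088,dz=-.016):
    th=np.radians(th);P=o+Rc@[r*np.cos(th),r*np.sin(th),-.019]
    b=Rc@[np.cos(th),np.sin(th),0];b[2]=0;b/=np.linalg.norm(b)
    n=np.array([-b[1],b[0],0])      # CCW = behind the bar = tool +y
    return P+n*back+[0,0,dz], np.degrees(np.arctan2(n[1],n[0]))
def rows(p0,a0,p1,a1):
    a=np.radians(a0);y=np.array([np.cos(a),np.sin(a)]);x=np.array([-y[1],y[0]])
    d=p1-p0;return np.array([d[:2]@x,d[:2]@y,-d[2]])*100,-(a1-a0)
if __name__=='__main__':
    s=telemetry.state();Rt=rot(s['ee_rot']);p=np.array(s['tcp_pos']);a=np.degrees(np.arctan2(Rt[1,1],Rt[0,1]))
    print('now',p,a,'joints',s['joints'].round(2))
    pts=[('above',*(lambda q:(q[0]+[0,0,.30-q[0][2]],q[1]))(pose(-20,.055))),('down',*pose(-20,.055)),('touch',*pose(-20))]+[(t,*pose(t)) for t in range(-25,-76,-5)]
    for n,P,A in pts:
        r,sp=rows(p,a,P,A);print(n,P.round(4),round(A,1),'row',r.round(2),'spin',round(sp,1));p,a=P,A
E
python3 way.py; python3 chk.py | tail -4
```

```text
now [0.56874901 0.03972685 0.36563451] 18.250145164642852 joints [-0.38  0.22  0.31  1.59 -0.07  1.33  1.83]
above [0.7099 0.1058 0.3   ] 85.9 row [ 1.85 15.47  6.56] spin -67.7
down [0.7099 0.1058 0.1417] 85.9 row [ 0.    0.   15.83] spin -0.0
touch [0.7072 0.0679 0.1417] 85.9 row [-0.  -3.8 -0. ] spin -0.0
-25 [0.7084 0.0601 0.1405] 80.6 row [-0.18 -0.76  0.12] spin 5.3
-30 [0.709  0.0523 0.139 ] 75.3 row [-0.18 -0.76  0.15] spin 5.3
-35 [0.7089 0.0446 0.1372] 70.1 row [-0.19 -0.75  0.17] spin 5.2
-40 [0.7081 0.0369 0.1353] 65.0 row [-0.19 -0.75  0.2 ] spin 5.1
-45 [0.7067 0.0294 0.1331] 60.0 row [-0.19 -0.74  0.22] spin 5.0
-50 [0.7046 0.0221 0.1307] 55.1 row [-0.19 -0.73  0.24] spin 4.9
-55 [0.7019 0.0151 0.1281] 50.2 row [-0.18 -0.73  0.26] spin 4.9
-60 [0.6987 0.0084 0.1254] 45.4 row [-0.18 -0.72  0.27] spin 4.8
-65 [0.6948 0.0021 0.1225] 40.7 row [-0.17 -0.72  0.29] spin 4.7
-70 [ 0.6905 -0.0037  0.1195] 36.1 row [-0.16 -0.71  0.3 ] spin 4.7
-75 [ 0.6856 -0.0091  0.1164] 31.5 row [-0.15 -0.71  0.31] spin 4.6
top [0.06412247 0.12088939]
[([282.0, 196.0], 0.9), ([188.0, 236.0], 0.77)] [[279.9 196.1]]
balls [[321.7, 197.5], [276.0, 214.3], [245.2, 196.7], [193.4, 262.1]] [[321.0, 197.2], [275.5, 216.0], [244.9, 199.4]]
s186.png
```

Call:
servo_tool(
  series="0.45 3.87 0 0;0.45 3.87 0 0;0.45 3.87 0 0;0.45 3.87 0 0;0 0 0 7;0 0 0 7;0 0 0 7;0 0 0 7;0 0 0 7;0 0 0 7",
  fingers=1,
)

```text
clock: 19.65
tcp_pos: [0.7081, 0.1054, 0.3574]
ee_rot: [-2.636, -1.708, 0.004]
wrist_force: [-0.5, 0.6, -0.3]
grip_width: -0.0001
```

Call:
servo_tool(
  series="0 0 0 7;0 0 0 7;0 0 0 7;0 0 0 7;0 0 0 7;0 0 0 7;0 0 0 7;0 0 0 7;0 0 0 7;0 0 0 7",
)

```text
clock: 20.48
tcp_pos: [0.7081, 0.1054, 0.3576]
ee_rot: [3.139, -0.112, -0.003]
wrist_force: [-1.0, -0.8, 0.1]
grip_width: -0.0001
```

```bash
python3 - <<'E'
from way import *
s=telemetry.state();Rt=rot(s['ee_rot']);p=np.array(s['tcp_pos']);a=np.degrees(np.arctan2(Rt[1,1],Rt[0,1]))
print(p,a,s['joints'].round(2),s['grip_width'])
P,A=pose(-20,.045);r,sp=rows(p,a,P,A-180);print(r,sp)
E
```

```text
[0.70814483 0.10536199 0.35755828] -94.10478288367541 [-0.59  0.59  0.69  1.19 -0.36  1.48 -0.02] -0.00011071040092779012
[ 0.1727001   0.94382567 21.58305734] -0.04353763983880299
```

Call:
servo_tool(
  series="0.17 0 3.6 0;0 0 3.6 0;0 0 3.6 0;0 0 3.6 0;0 0 3.6 0;0 0 3.5 0;0 0 0 0;0 0 0 0",
)

```text
clock: 21.15
tcp_pos: [0.7091, 0.105, 0.1426]
ee_rot: [3.138, -0.103, -0.006]
wrist_force: [0.3, 0.2, 1.0]
grip_width: 0.0001
```

```bash
python3 - <<'E'
from way import *
from jfit import jfit
s=telemetry.state();Rt=rot(s['ee_rot']);p=np.array(s['tcp_pos']);a=np.degrees(np.arctan2(Rt[1,1],Rt[0,1]))
print(p,a,s['wrist_force'])
P,A=pose(-20);r,sp=rows(p,a,P,A-180);print('to touch',r,sp)
S=shot('scene');u=proj(S,o)[0].astype(int);save(S,'push0.png',(u[0]-70,u[1]-80,u[0]+70,u[1]+40),5)
E
```

```text
[0.70905377 0.10500892 0.14260003] -93.75680275632376 [0.30657774 0.22494135 0.96581826]
to touch [0.05907554 3.71554169 0.08723296] 0.3044424875128442
```

View pics/push0.png

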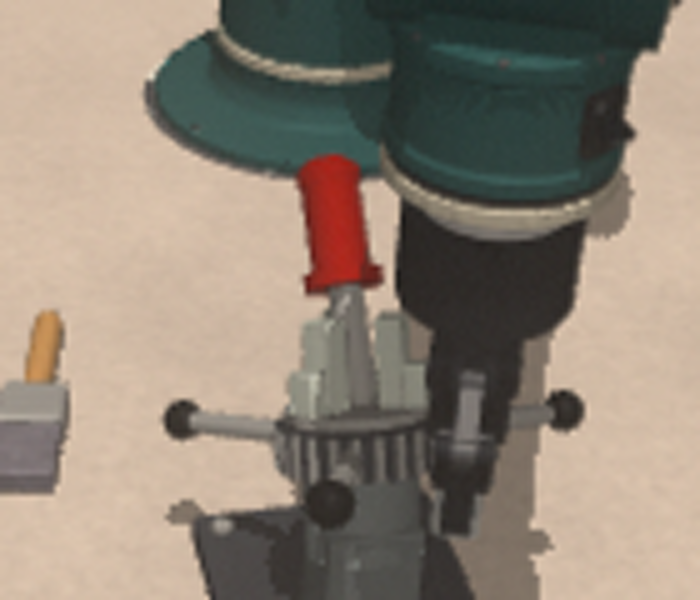

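The crop shows the red finial standing leaned between the jaws. The closed gripper is ready beside bar 1, whose ball is at (330,500). I start pushing.

Call:
servo_tool(
  series="0 1 0 0;0 1 0 0;0 0.8 0 0;0 0.5 0 0;0 0.4 0.05 0;0 0 0 0",
)

```text
clock: 21.7
tcp_pos: [0.7078, 0.0673, 0.1442]
ee_rot: [-3.14, 0.104, -0.001]
wrist_force: [-0.1, 0.2, 0.1]
grip_width: 0.0002
```

Call:
servo_tool(
  series="0.09 0.38 0.06 2.6;0.09 0.38 0.06 2.6;0.09 0.38 0.07 2.6;0.09 0.38 0.07 2.6;0 0 0 0",
)

```text
clock: 22.12
tcp_pos: [0.7096, 0.0533, 0.1413]
ee_rot: [-3.117, 0.39, -0.001]
wrist_force: [2.1, 2.0, 0.8]
grip_width: 0.0001
```

Call:
servo_tool(
  series="0.1 0.38 0.09 2.6;0.1 0.38 0.09 2.6;0.1 0.38 0.1 2.6;0.1 0.38 0.1 2.5;0.1 0.37 0.11 2.5;0.1 0.37 0.11 2.5;0.1 0.37 0.12 2.4;0.1 0.37 0.12 2.4;0 0 0 0",
)

```text
clock: 22.87
tcp_pos: [0.705, 0.0225, 0.1327]
ee_rot: [-3.002, 0.925, -0.0]
wrist_force: [2.0, 2.2, 0.1]
grip_width: 0.0002
```

```bash
cat > st.py <<'E'
from way import *
s=telemetry.state();Rt=rot(s['ee_rot']);p=np.array(s['tcp_pos']);a=np.degrees(np.arctan2(Rt[1,1],Rt[0,1]))
print(s['clock'],p,a,s['wrist_force'].round(1))
from scipy.optimize import minimize_scalar
r=minimize_scalar(lambda t:np.linalg.norm((pose(t)[0]-p)[:2]),bounds=(-85,-10),method='bounded');P,A=pose(r.x)
print('equiv theta',r.x,'sleeve~',np.radians(-20-r.x),'off in tool',rows(p,a,P,A-180))
for k in(5,10):
    P1,A1=pose(r.x-k);print(k,rows(p,a,P1,A1-180))
E
python3 st.py; python3 chk.py|tail -13
```

```text
22.8667 [0.70501619 0.02252982 0.13271333] -124.26515104575022 [2.  2.2 0.1]
equiv theta -49.649693247108054 sleeve~ 0.5174847693683643 off in tool (array([-0.02404663,  0.00702175,  0.18539057]), np.float64(0.320526078971767))
5 (array([0.15392104, 0.73682951, 0.44157737]), np.float64(5.179015005650953))
10 (array([0.26391157, 1.47255407, 0.71414021]), np.float64(9.962241656333234))
22.8667 [0.70501619 0.02252982 0.13271333] [2.  2.2 0.1] 0.0002032911522252339Traceback (most recent call last):
  File "chk.py", line 9, in <module>
    print('top',np.percentile(L[m][:,2],[2,98]))
                ~~~~~~~~~~~~~^^^^^^^^^^^^^^^^^^
    return _quantile_unchecked(
        a, q, axis, out, overwrite_input, method, keepdims, weights)
    return _ureduce(a,
                    func=_quantile_ureduce_func,
    ...<5 lines>...
                    overwrite_input=overwrite_input,
                    method=method)
    r = func(a, **kwargs)
    result = _quantile(arr,
                       quantiles=q,
    ...<2 lines>...
                       out=out,
                       weights=wgt)
    slices_having_nans = np.isnan(arr[-1, ...])
                                  ~~~^^^^^^^^^
IndexError: index -1 is out of bounds for axis 0 with size 0
```

Call:
servo_tool(
  series="0.08 0.37 0.2 2.5;0.08 0.37 0.2 2.5;0.09 0.36 0.14 2.4;0.09 0.36 0.14 2.4;0 0 0 0",
)

```text
clock: 23.33
tcp_pos: [0.6987, 0.0087, 0.1259]
ee_rot: [-2.913, 1.178, -0.0]
wrist_force: [2.2, 1.1, 0.3]
grip_width: -0.0002
```

Call:
servo_tool(
  series="0.09 0.36 0.14 2.4;0.09 0.36 0.14 2.4;0 0 0 0",
)

```text
clock: 23.58
tcp_pos: [0.6948, 0.0024, 0.1231]
ee_rot: [2.861, -1.297, 0.0]
wrist_force: [3.1, 1.8, 0.4]
grip_width: -0.0001
```

Call:
servo_tool(
  series="0.08 0.36 0.15 2.3;0 0 0 0",
)

```text
clock: 23.75
tcp_pos: [0.6927, -0.0005, 0.1217]
ee_rot: [2.835, -1.353, 0.0]
wrist_force: [4.3, 2.0, 0.4]
grip_width: -0.0002
```

Call:
servo_tool(
  series="0.08 0.36 0.15 2.3;0 0 0 0",
)

```text
clock: 23.92
tcp_pos: [0.6907, -0.0031, 0.1203]
ee_rot: [-2.807, 1.41, -0.001]
wrist_force: [4.6, 1.3, 0.5]
grip_width: -0.0001
```

Call:
servo_tool(
  series="0.08 0.36 0.15 2.3;0 0 0 0",
)

```text
clock: 24.08
tcp_pos: [0.6888, -0.0055, 0.119]
ee_rot: [-2.778, 1.465, -0.002]
wrist_force: [7.4, 2.5, 1.1]
grip_width: -0.0
```

Call:
servo_tool(
  series="0.08 0.36 0.15 2.3;0 0 0 0",
)

```text
clock: 24.25
tcp_pos: [0.6869, -0.0076, 0.1179]
ee_rot: [-2.747, 1.519, -0.004]
wrist_force: [11.6, 5.7, 1.2]
grip_width: -0.0002
```

Call:
servo_tool(
  series="0.05 0.3 0.1 1.5;0 0 0 0",
)

```text
clock: 24.42
tcp_pos: [0.6854, -0.0092, 0.1171]
ee_rot: [-2.727, 1.552, -0.006]
wrist_force: [17.0, 5.7, -0.5]
grip_width: -0.0001
```

Call:
servo_tool(
  series="0.03 0.25 0.08 1;0 0 0 0;0 0 0 0",
)

```text
clock: 24.67
tcp_pos: [0.6842, -0.0103, 0.1164]
ee_rot: [-2.715, 1.573, -0.008]
wrist_force: [21.9, 7.2, -3.3]
grip_width: -0.0001
```

Call:
servo_tool(
  series="0 -0.5 0 0;0 -1 0 0;0 -1.5 0 0;0 -2 -1 0;0 -1 -3 0;0 0 -4 0;0 0 -4 0;0 0 -4 0;0 0 -4 0;0 0 0 0",
)

```text
clock: 25.5
tcp_pos: [0.7347, 0.0159, 0.3238]
ee_rot: [-2.713, 1.577, -0.012]
wrist_force: [0.7, -0.5, 1.1]
grip_width: -0.0001
```

Call:
servo_tool(
  series="0 -4 0 0;0 -4 0 0;0 -4 0 0;0 -4 0 0;0 0 0 0;0 0 0 0",
)

```text
clock: 26.0
tcp_pos: [0.8558, 0.0846, 0.3146]
ee_rot: [2.713, -1.58, 0.002]
wrist_force: [-0.8, -1.1, -0.4]
grip_width: -0.0
```

```bash
cat > fin.py <<'E'
from h import *
s=telemetry.state();Rc,o=chuckRT(.6178,.0542,.311)
print(s['clock'],s['tcp_pos'],s['wrist_force'].round(1))
def axis(p,off=0):
    L=(cloud(p)-[off,0,0]-o)@Rc;m,_=red(p,.1,.4);P=L[m]
    P=P[(P[:,2]>.072)&(P[:,2]<.108)]
    from scipy.optimize import least_squares
    f=lambda q:np.hypot(P[:,0]-q[0]-q[2]*(P[:,2]-.09),P[:,1]-q[1]-q[3]*(P[:,2]-.09))-.015
    r=least_squares(f,[0,0,0,0],loss='soft_l1',f_scale=.001);q=r.x
    print(len(P),'grip centre',q[:2].round(4),'tilt deg',np.degrees(q[2:]).round(1),'foot',(q[:2]-q[2:]*.09).round(4),'top z',np.percentile(L[m][:,2],98).round(4))
S=shot('scene');axis(S,.002);T=shot('top');axis(T);W=shot('wrist')
try: axis(W)
except Exception as e: print('wrist none')
for sl in(0,.8,.9,1.0):print(sl,proj(S,balls([.6178,.0542,.311,sl])).round(0).tolist())
print([np.round(d['uv'],0).tolist() for d in models.mark_of('ball0',S)])
u=proj(S,o)[0].astype(int)
a=cv2.resize(S['frame'][u[1]-80:u[1]+40,u[0]-70:u[0]+70],None,fx=4,fy=4,interpolation=2)
cv2.imwrite('pics/f%d.png'%int(s['clock']*10),a[...,::-1]);cv2.imwrite('pics/fw%d.png'%int(s['clock']*10),W['frame'][...,::-1]);print(int(s['clock']*10))
E
python3 fin.py
```

```text
26.0 [0.85579408 0.08464556 0.31462278] [-0.8 -1.1 -0.4]
26 grip centre [ 0.0012 -0.0038] tilt deg [ 12.9 -13.6] foot [-0.019   0.0176] top z 0.1249
55 grip centre [-0.0024  0.0006] tilt deg [-0.3 -0.4] foot [-0.0019  0.0012] top z 0.1278
wrist none
0 [[321.0, 197.0], [276.0, 216.0], [245.0, 199.0]]
0.8 [[327.0, 205.0], [241.0, 213.0], [274.0, 194.0]]
0.9 [[325.0, 207.0], [239.0, 212.0], [278.0, 194.0]]
1.0 [[323.0, 208.0], [237.0, 211.0], [282.0, 194.0]]
[[244.0, 211.0], [326.0, 204.0]]
260
```

Call:
servo_tool(
  series="-4 0 -1 0;-4 0 -1 0;-4 0 0 0;-4 0 0 0;-4 0 0 0;-4 0 0 0;0 0 0 0;0 0 0 0",
)

```text
clock: 26.87
tcp_pos: [0.7353, 0.2974, 0.3371]
ee_rot: [-2.715, 1.577, -0.001]
wrist_force: [0.6, -0.6, 0.3]
grip_width: 0.0002
```

```bash
python3 fin.py
```

```text
26.8667 [0.73529063 0.29737711 0.33709174] [ 0.6 -0.6  0.3]
147 grip centre [-0.003   0.0008] tilt deg [-1.3  0.1] foot [-0.001   0.0007] top z 0.1241
56 grip centre [-0.0024  0.0005] tilt deg [-0.4  0.5] foot [-0.0017 -0.0003] top z 0.1277
wrist none
0 [[321.0, 197.0], [276.0, 216.0], [245.0, 199.0]]
0.8 [[327.0, 205.0], [241.0, 213.0], [274.0, 194.0]]
0.9 [[325.0, 207.0], [239.0, 212.0], [278.0, 194.0]]
1.0 [[323.0, 208.0], [237.0, 211.0], [282.0, 194.0]]
[[325.0, 206.0], [241.0, 213.0], [218.0, 198.0]]
268
```

View pics/f268.png

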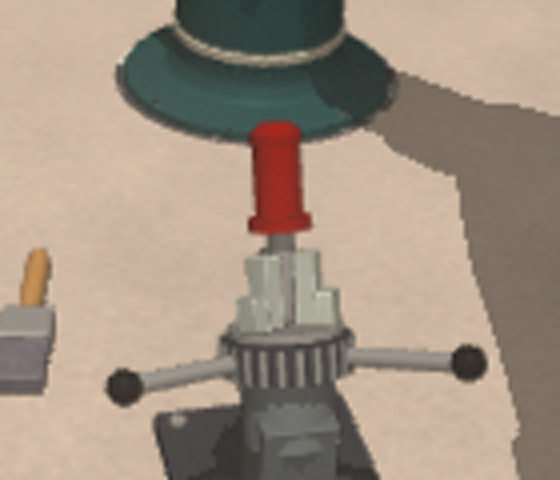

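```bash
python3 - <<'E'
from h import *
T=shot('top')
for l in('green_finial','wood_finial','jar','brush'):print(l,[(np.round(d['uv']).tolist(),round(d['score'],2)) for d in models.mark_of(l,T)][:2])
E
```

```text
green_finial [([365.0, 218.0], 0.74)]
wood_finial [([361.0, 248.0], 0.77)]
jar [([307.0, 142.0], 0.55)]
brush [([316.0, 242.0], 0.57)]
```

The crop shows the finial straight along the chuck axis, with the jaws closed on its stem and the bars turned. Nothing else has been disturbed, so I hand in.

```bash
python3 -c "
from rig import ticket;print(ticket.hand_in())"
```

```text
the job is handed in; nothing more can be done
None
```

The red finial stands in the chuck and the job was handed in at about 27 s. No verdict was reported.

**What I did**
- I lifted the red finial from the rack's far hole and tilted it about 24° in the fingers against the hole's edge, because the tool cannot tilt.
- I lowered it along the chuck axis until a force of about 26 N along that axis showed the stem was on the face, then let go.
- I then pushed bar 1 clockwise with closed fingers, up to about 23 N with a steep rise at the end, and withdrew.

**Last checks**
- **Alignment:** the finial is within about 1.5° of the chuck axis and its foot is about 1–2 mm from the face centre, measured from the scene and top cameras.
- **Sleeve:** it stands at about 0.8 rad, judged from the ball positions.
- **Other things:** the green and wood finials and the brush appear where they started in the top view. The network's jar mark now sits on the jar's starting place; it had found no jar in the first top picture.
- **Robot:** the wrist force is near zero and the arm is clear of everything.

**What went wrong or disagreed**
- My first lowering had a sign error and touched jaw0's top with about 21–23 N. I backed out, found the grip unchanged and repeated it correctly.
- One scene-camera check of the tilt was unusable because the gripper hid the finial. I repeated it with a clear view.
- The jaws' grip force could not be measured directly. I infer it from the final push force.

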